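Load the burn-in rack in reverse order

TASK

Move the four components from the nests of the grey carrier into the four bays of the burn-in rack, one per bay, in reverse order along the row: the rack counts its channels from the opposite end, so the component now at the left end of the carrier goes into the bay at the right end of the rack, the second from the left into the second from the right, and so on. Set each one down gently, standing upright flat on the floor of its bay, let none of them topple on the way, and leave all four released and at rest.

Things in the scene. Friction and masses are not known exactly. Their poses are not given: they have to be found in the camera images.
- capacitor_mid (a point): Capacitor: plain upright round can, the tallest and slimmest of the round ones, 35 mm diameter, 72 mm tall, black sleeve, two small brass studs (3 mm more) on top; about 0.12 kg. Loose, stands upright at the start in one of the carrier's nests. Point: on its upright axis, half-way up; z axis up.
- relay_mid (a point): Relay: upright square block, 34 x 34 mm, 64 mm tall, white with a thin black foot and a small black tab (2 mm) on top; about 0.11 kg. Its x and y axes are square to its side faces; it may stand turned by up to 0.2 rad from its nest. Loose, stands upright at the start in one of the carrier's nests. Point: on its upright axis, half-way up; z axis up.
- heatsink_mid (a point): Heat-sink module: upright stack of bare aluminium disc fins, 40 mm diameter, 56 mm tall; about 0.13 kg. Loose, stands upright at the start in one of the carrier's nests. Point: on its upright axis, half-way up; z axis up.
- coil_mid (a point): Coil: short, wide copper-wound drum with two black flanges, 46 mm diameter, 46 mm tall; about 0.22 kg. Grip across the flanges: 46 mm at any height. Loose, stands upright at the start in one of the carrier's nests. Point: on its upright axis, half-way up; z axis up.
- nest_capacitor: Grey square nest in which the capacitor starts: 66 x 66 mm, walls 3 mm, inner floor 15 mm above the table, rim 8 mm above that floor. Fixed. Origin: centre of its underside (12 mm above the table); z up, y along the row as the carrier's. The four nests look alike and stand in any order, 68 mm apart, on the carrier.
- nest_relay: Grey square nest in which the relay starts: 66 x 66 mm, walls 3 mm, inner floor 15 mm above the table, rim 8 mm above that floor. Fixed. Origin: centre of its underside (12 mm above the table); z up, y along the row as the carrier's. The four nests look alike and stand in any order, 68 mm apart, on the carrier.
- nest_heatsink: Grey square nest in which the heatsink starts: 66 x 66 mm, walls 3 mm, inner floor 15 mm above the table, rim 8 mm above that floor. Fixed. Origin: centre of its underside (12 mm above the table); z up, y along the row as the carrier's. The four nests look alike and stand in any order, 68 mm apart, on the carrier.
- nest_coil: Grey square nest in which the coil starts: 66 x 66 mm, walls 3 mm, inner floor 15 mm above the table, rim 8 mm above that floor. Fixed. Origin: centre of its underside (12 mm above the table); z up, y along the row as the carrier's. The four nests look alike and stand in any order, 68 mm apart, on the carrier.
- carrier: Flat grey plate 88 x 290 mm, 12 mm thick, with black end strips, that bears the row of nests. Fixed. Origin: centre of its underside, on the table; z up, y along the row, which lies along world y (robot's left) give or take 0.2 rad. Carrier or rack may be the nearer one.
- rack: Burn-in rack: fixed aluminium housing 92 x 310 mm with four open black bays on top. Origin: centre of its underside, on the table; z up, y along the row (world y give or take 0.2 rad). Bay centres at x 0, y -102, -34, 34, 102 mm; each about 60 x 62 mm inside, floor 27 mm above the table, walls and dividers 8 mm above that floor. Empty at the start.
Not all that is in view belongs to the job. Leave any red look-alike of the part that bears relay_mid alone.

How it is judged:
By the outcome, as a careful person would: the job done as asked, in the order asked, and still so for the second after the job is handed in, with the robot touching nothing.
It also fails if it takes over 96 s, if anything falls off the work surface, if the arm or the gripper's body presses on something with over 40 N, if the wrist force passes 120 N, or if a joint passes its speed limit or range.

ROBOT

A 6-joint arm with a two-finger parallel gripper is mounted at the origin on the work surface. World frame = base frame: x ahead of the robot, y to its left, z up, the work surface at z = 0. Lengths are in m, angles in rad, forces in N, time in s.
With the tool pointing down it reaches from about 0.4 to 0.825 m from the base axis. Payload 7 kg.
Tool frame: the origin (TCP) lies midway between the tips of the shut fingers; the grasp point (between the pads) lies 19 mm behind it; z points along the fingers, y is the direction in which the jaws open and shut (so a half turn about z gives the same grasp; the last joint's range is limited). The gripper opens to 88 mm and grips with 3 to 60 N. Pads are 19 mm wide; open, the fingers measure 130 mm over their backs; the gripper's body (78 mm by 193 mm) begins 47 mm behind the grasp point.
Start: joints at [1.456, 0.359, 0.012, 0, -1.224, -0.288], TCP at [0.265, 0.621, 0.227] pointing down, gripper open.
Joint ranges: [-3.07, 3.07], [-1.43, 2.12], [-1.02, 1.25], [-3.03, 1.67], [-3.05, -0], [-3.03, 3.03]. Speed limits (rad/s): [2.39, 2.39, 3.01, 3.14, 3.14, 3.14].

INTERFACE

Orientations are given as a unit quaternion [x, y, z, w].
In Python, from cell import bot, vision gives the robot as it stands. The module is installed in compiled form; this text tells all that it offers.
- The arm moves only by the tool servo_tool, never from a script. Its argument "targets" is a list of rows, each an object with "xyz": the shift along the tool's x, y, z in mm, a list of three; "rot": the turn, a rotation vector about the tool's x, y, z in rad, a list of three; "claw": the finger opening in mm, from 0 to 87.6. A call has 1 to 5 rows; each row shifts and turns the commanded pose from where the row before left it, along the tool's axes as they then stand; what a row does not reach is not made up. A row lasts 1/10 s, in which the tool goes at most 50 mm and 8.59 degrees, less where a joint would pass 70% of its speed; a pose out of reach is approached as far as the arm can. A call with a gripper value outside its range is refused whole. The fingers move at their own pace and stop on an object; the grip force is fixed at half the most. Time passes only in rows, so rows that do not move let the fingers close. It gives the time, the measured TCP pose, the force and the opening at its end, in the units of the state.
- bot.get_obs(): the state, without advancing time (a new reading comes with each control period).
- vision.grab_frame(name): name is "scene" or "top" or "wrist"; returns the picture (420x560x3 uint8, red, green, blue); there is no depth.
- vision.get_calibration(name): a dict with "fovy" (degrees; the focal length in pixels is half the picture's height over the tangent of half this angle, whatever the lens; pixels are square), "cx", "cy" (the principal point, pixels), "view" (4x4, takes a point from world to camera coordinates). Camera axes: x right, y up, looking along -z (the intrinsics and any distortion apply to the point x, -y, -z); pixel columns grow to the right and rows downward; lengths in m; the calibration is good to about 2 mm. A picture is of the moment at which its call begins: read the wrist's pose just before it. get_calibration takes no time and is no camera call; for the wrist camera it gives the pose at the moment of the call.
- bot.job_done(): hands the job in, once; it reports no verdict.
The state is a dict: "time_s": time; "q": joint angles; "qd": joint speeds; "effort": joint torques, N m; "tool_pos": TCP position; "tcp_rot": TCP orientation; "force": force on the tool from outside, world axes, zero at the start; "ft_torque": the same for the moment, N m; "width": opening from 0.0 (shut) to 1.0 (fully open).
Only numpy, scipy, OpenCV 4.12 (cv2) and the standard library are available. Lean on these libraries where they do the work, as an engineer would, in place of code of your own. Each camera call takes 0.05 s, during which the arm holds its last target. There are 200 camera calls.

## Working session

There is one attempt and no reset: what is moved stays moved. The work goes in short steps, Python scripts to look and compute and a tool call to move; the robot and the scene stay as the last step left them, time stands still between calls to the robot, and variables do not carry over. Pictures are saved under pics/ and viewed, about 12 in all and at most 16, crops included, and the job is handed in when it is done.

Besides the shell and the picture viewer there is one more tool, called by a JSON object that holds its "api" and its "payload". servo_tool: Moves the arm, as the interface text tells. Its arguments: {"type":"object","properties":{"targets":{"type":"array","items":{"type":"object","properties":{"xyz":{"type":"array","items":{"type":"number"}},"rot":{"type":"array","items":{"type":"number"}},"claw":{"type":"number"}}}}},"required":["targets"]}

```bash
mkdir -p pics; python3 - <<'E'
from cell import bot, vision
import cv2, numpy as np
print(bot.get_obs())
for n in("scene","top"):
    im=vision.grab_frame(n); cv2.imwrite(f"pics/{n}0.png",im[:,:,::-1])
for n in("scene","top","wrist"): print(n,vision.get_calibration(n))
E
```

```text
{'time_s': 0.0, 'q': array([ 1.45611309e+00,  3.59389875e-01,  1.10667610e-02, -3.39034830e-04,
       -1.22411146e+00, -2.88077027e-01]), 'qd': array([ 6.89981258e-04,  7.60355788e-04, -9.39630586e-05,  6.84377860e-04,
        5.97829897e-04, -1.10534709e-03]), 'effort': array([ 1.35931070e-03, -5.82722855e+01,  2.93055564e+01,  6.99740767e+00,
        6.90290850e-03, -1.36928497e-04]), 'tool_pos': array([0.26442376, 0.62051985, 0.2256262 ]), 'tcp_rot': array([ 9.79779565e-01, -2.00078256e-01, -8.78596422e-05,  8.29845870e-04]), 'force': array([-0.10535317,  0.22877842, -0.69298654]), 'ft_torque': array([-0.00323138, -0.02098068, -0.02696893]), 'width': 1.002334924425432}
scene {'fovy': 50.700609588608316, 'cx': 288.1068784054666, 'cy': 212.1750766418032, 'view': array([[-0.36767589,  0.9299423 ,  0.00466467,  0.2476365 ],
       [-0.59792546, -0.24024056,  0.76470231,  0.307653  ],
       [ 0.71224966,  0.27837348,  0.64436684, -1.11461126],
       [ 0.        ,  0.        ,  0.        ,  1.        ]])}
top {'fovy': 50.698480903290935, 'cx': 278.4429432998574, 'cy': 209.97080930649403, 'view': array([[ 0.02888955, -0.99951554, -0.01157957, -0.04561874],
       [ 0.99203664,  0.02724879,  0.12296673, -0.61656494],
       [-0.12259163, -0.01503981,  0.99234324, -0.66775397],
       [ 0.        ,  0.        ,  0.        ,  1.        ]])}
wrist {'fovy': 71.07567147442334, 'cx': 283.34327366436554, 'cy': 208.0742915371515, 'view': array([[-0.392572  , -0.91971889,  0.00209557,  0.67472383],
       [ 0.89197206, -0.38128206, -0.24291941,  0.02982696],
       [ 0.22421658, -0.09349417,  0.97004421, -0.39039752],
       [ 0.        ,  0.        ,  0.        ,  1.        ]])}
```

View pics/top0.png

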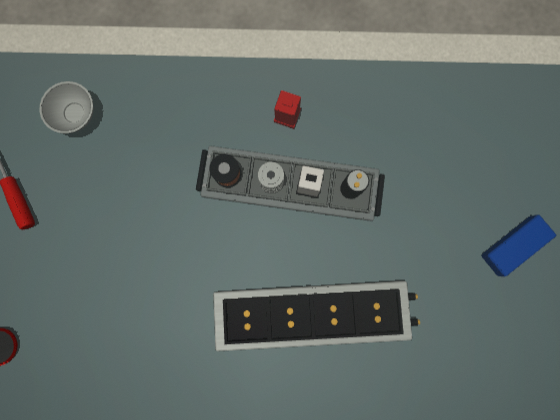

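View pics/scene0.png

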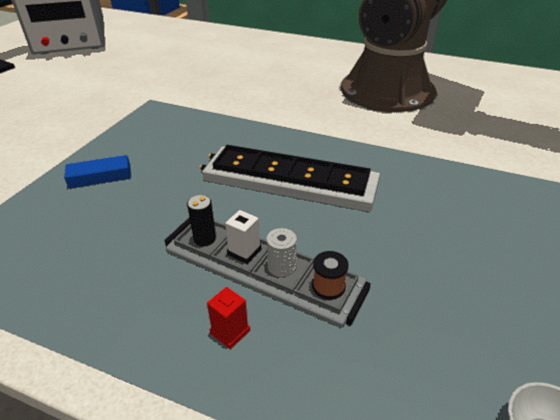

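```bash
cat > h.py <<'E'
from cell import bot, vision
import cv2, numpy as np
def ray(cal,px,H=420):
    f=H/2/np.tan(np.radians(cal["fovy"]/2)); V=cal["view"]; R=V[:3,:3]; t=V[:3,3]
    px=np.atleast_2d(np.array(px,float))
    d=np.c_[(px[:,0]-cal["cx"])/f,-(px[:,1]-cal["cy"])/f,-np.ones(len(px))]
    return -R.T@t, d@R
def cast(cal,px,z):
    o,d=ray(cal,px); return o+d*((z-o[2])/d[:,2])[:,None]
def blobs(m,a):
    n,_,s,c=cv2.connectedComponentsWithStats(m.astype(np.uint8)); return [(c[i],s[i]) for i in range(1,n) if s[i,4]>=a]
E
python3 - <<'E'
from h import *
im=cv2.imread("pics/top0.png"); cal=vision.get_calibration("top")
print("cam",ray(cal,[[0,0]])[0])
hsv=cv2.cvtColor(im,cv2.COLOR_BGR2HSV)
m=(hsv[...,0]>10)&(hsv[...,0]<28)&(hsv[...,1]>130)&(hsv[...,2]>120)
for c,s in blobs(m,5): print("or",c.round(1),s[4],cast(cal,[c],.027).round(4),cast(cal,[c],.09).round(4))
g=im.min(2)>140
for c,s in blobs(g,30): print("bright",c.round(1),s)
cv2.imwrite("pics/c1.png",cv2.resize(im[135:360,190:425],None,fx=3.4,fy=2.65*1.0,interpolation=cv2.INTER_CUBIC)[:600,:800])
E
```

```text
cam [ 0.53111186 -0.03883889  0.73792986]
or [359.  175.5] 16 [[ 0.6791 -0.1576  0.027 ]] [[ 0.666 -0.147  0.09 ]]
or [356.2 184.4] 16 [[ 0.6643 -0.1532  0.027 ]] [[ 0.6525 -0.1431  0.09  ]]
or [416.4 296.2] 5 [[ 0.4883 -0.2489  0.027 ]] [[ 0.4921 -0.2303  0.09  ]]
or [376.4 305.8] 33 [[ 0.4717 -0.1862  0.027 ]] [[ 0.4769 -0.1732  0.09  ]]
or [332.9 308.1] 33 [[ 0.4661 -0.118   0.027 ]] [[ 0.4718 -0.111   0.09  ]]
or [289.5 310.7] 34 [[ 0.46  -0.05   0.027]] [[ 0.4663 -0.0491  0.09  ]]
or [246.4 313.2] 33 [[0.454  0.0175 0.027 ]] [[0.4609 0.0125 0.09  ]]
or [377.5 318.7] 34 [[ 0.4518 -0.1879  0.027 ]] [[ 0.4589 -0.1747  0.09  ]]
or [333.8 321.1] 34 [[ 0.4461 -0.1197  0.027 ]] [[ 0.4537 -0.1126  0.09  ]]
or [290.5 323.7] 34 [[ 0.4401 -0.0521  0.027 ]] [[ 0.4481 -0.0509  0.09  ]]
or [418.4 321.7] 7 [[ 0.4492 -0.2517  0.027 ]] [[ 0.4564 -0.2328  0.09  ]]
or [246.9 326.2] 32 [[0.4342 0.016  0.027 ]] [[0.4427 0.0112 0.09  ]]
bright [281.   43.6] [    0    25   560    39 15339]
bright [ 74.2 112.7] [ 65 105  19  18 235]
bright [270.4 174. ] [258 163  26  24 387]
bright [310.8 177.9] [299 166  25  25 370]
bright [357.4 180.2] [348 171  20  19 213]
bright [307.2 315.1] [ 214  283  198   68 2578]
```

View pics/c1.png

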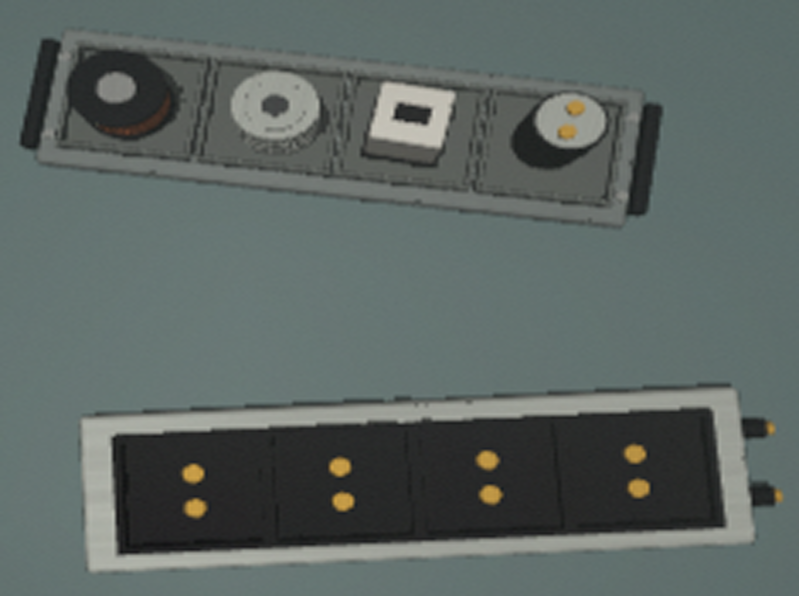

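```bash
python3 - <<'E'
from h import *
im=cv2.imread("pics/top0.png"); cal=vision.get_calibration("top")
g=im.min(2)
print(g[166:192,310]); print(g[150:185,228]); print(g[171,205:250])
wc=vision.get_calibration("wrist"); print("wristcam",-wc["view"][:3,:3].T@wc["view"][:3,3])
for n,t,z,(x0,y0,x1,y1) in [("cap",140,.087,(340,165,372,200)),("hs",120,.071,(250,155,290,195)),("relay",180,.079,(292,160,330,198)),("hub",100,.061,(215,160,232,177))]:
    m=np.zeros(g.shape,np.uint8); m[y0:y1,x0:x1]=(g[y0:y1,x0:x1]>t)
    c=max(cv2.findContours(m,0,1)[0],key=cv2.contourArea)
    r=cv2.minAreaRect(c); (ex,ey),rad=cv2.minEnclosingCircle(c)
    b=cast(cal,cv2.boxPoints(r),z); e=b[1]-b[0]
    print(n,r,(ex,ey,rad),cast(cal,[r[0],(ex,ey)],z).round(4).tolist(),"edges",np.linalg.norm(np.diff(b,axis=0),axis=1).round(4),"ang",np.arctan2(e[1],e[0]))
E
```

```text
[ 70 143 177 178 178 179 179 161 106  43  44  42  43  46  49 141 182 182
 182 181 181 183 165 119  85  85]
[114 111 102  93  71  37  38  41  39  38  39  39  40  49 103 127 129 131
 130 131 130 108  64  39  41  38  40  41  40  39  42  38  37  38  40]
[109 114 112  99  79  39  39  41  39  39  39  40  41  46 105 130 128 129
 127 130 128 129 126 108  51  42  39  39  40  41  40  40  39  36  37  35
  41  55  89  90  89  90  81  89  48]
wristcam [0.32580647 0.59542884 0.38453446]
cap ((357.5, 180.0), (18.0, 19.0), 90.0) (357.5, 180.0, 9.708344459533691) [[0.6597, -0.1454, 0.087], [0.6597, -0.1454, 0.087]] edges [0.0283 0.0272 0.0282] ang -1.5443807482523522
hs ((270.5, 174.0), (24.0, 25.0), 90.0) (270.5, 174.5, 12.980854988098145) [[0.6687, -0.015, 0.071], [0.6679, -0.015, 0.071]] edges [0.0384 0.0374 0.0382] ang -1.5446253729385122
relay ((309.60614013671875, 182.99603271484375), (19.62249755859375, 8.188916206359863), 11.888657569885254) (309.8333435058594, 182.1666717529297, 10.233477592468262) [[0.6548, -0.0747, 0.079], [0.6561, -0.075, 0.079]] edges [0.0126 0.0296 0.0125] ang -0.18116946123389077
hub ((224.0, 167.5), (9.0, 10.0), 90.0) (223.5, 167.5, 5.700977325439453) [[0.6791, 0.0582, 0.061], [0.6791, 0.059, 0.061]] edges [0.0156 0.0143 0.0156] ang -1.5445981308387187
```

```bash
cat >> h.py <<'E'
from scipy.spatial.transform import Rotation as Ro
def plan(target,yaw,n):
    "tool-down rows (shift, then turn) to xyz target with tool x at yaw"
    o=bot.get_obs(); p=o["tool_pos"]; x=Ro.from_quat(o["tcp_rot"]).as_matrix()[:,0]; a=np.arctan2(x[1],x[0])
    da=(yaw-a+np.pi)%(2*np.pi)-np.pi; d=(np.array(target)-p)/n
    print("total rot",round(-da,3),"t",o["time_s"],"pos",p.round(4),"yaw",round(a,3))
    for i in range(n):
        c,s=np.cos(a),np.sin(a)
        print([round(1000*v,1) for v in (c*d[0]+s*d[1],s*d[0]-c*d[1],-d[2])],round(-da/n,3)); a+=da/n
E
python3 - <<'E'
from h import *
im=cv2.imread("pics/top0.png"); cal=vision.get_calibration("top")
g=im.min(2); m=np.zeros(g.shape,np.uint8); m[160:198,292:330]=(g[160:198,292:330]>140)
c=max(cv2.findContours(m,0,1)[0],key=cv2.contourArea); r=cv2.minAreaRect(c); b=cast(cal,cv2.boxPoints(r),.079)
e=b[1]-b[0]; print(r,cast(cal,[r[0]],.079),np.linalg.norm(np.diff(b,axis=0),axis=1),np.arctan2(e[1],e[0]))
plan([.679,.0585,.2],-np.pi/2,15)
E
```

```text
((310.76922607421875, 177.65383911132812), (21.376657485961914, 21.376657485961914), 11.309932708740234) [[ 0.66301756 -0.07623994  0.079     ]] [0.03287889 0.03233445 0.03282169] -0.17102406149098573
total rot 1.168 t 0.1 pos [0.2644 0.6206 0.2257] yaw -0.403
[np.float64(40.1), np.float64(23.6), np.float64(1.7)] 0.078
[np.float64(41.8), np.float64(20.4), np.float64(1.7)] 0.078
[np.float64(43.3), np.float64(17.1), np.float64(1.7)] 0.078
[np.float64(44.5), np.float64(13.7), np.float64(1.7)] 0.078
[np.float64(45.4), np.float64(10.2), np.float64(1.7)] 0.078
[np.float64(46.1), np.float64(6.6), np.float64(1.7)] 0.078
[np.float64(46.5), np.float64(3.0), np.float64(1.7)] 0.078
[np.float64(46.6), np.float64(-0.6), np.float64(1.7)] 0.078
[np.float64(46.4), np.float64(-4.2), np.float64(1.7)] 0.078
[np.float64(45.9), np.float64(-7.8), np.float64(1.7)] 0.078
[np.float64(45.2), np.float64(-11.3), np.float64(1.7)] 0.078
[np.float64(44.1), np.float64(-14.8), np.float64(1.7)] 0.078
[np.float64(42.9), np.float64(-18.2), np.float64(1.7)] 0.078
[np.float64(41.3), np.float64(-21.5), np.float64(1.7)] 0.078
[np.float64(39.5), np.float64(-24.6), np.float64(1.7)] 0.078
```

Candidates in the top view: the coil is the black-flanged drum (224,168), the heat-sink the aluminium disc (270,174), the relay the white block (311,178), and the capacitor the can with two brass studs (357,180). The red look-alike at (288,108), the cup (67,107) and the screwdriver are not part of the job. The crop confirms these choices. The rack bays, by their stud pairs, run from (247,320) on the left to (377,312) on the right.

{"api": "servo_tool", "payload": {"targets": [{"xyz": [40,23.6,1.7],"rot": [0,0,0.078],"claw": 87},{"xyz": [41.8,20.4,1.7],"rot": [0,0,0.078],"claw": 87},{"xyz": [43.3,17.1,1.7],"rot": [0,0,0.078],"claw": 87},{"xyz": [44.5,13.7,1.7],"rot": [0,0,0.078],"claw": 87},{"xyz": [45.4,10.2,1.7],"rot": [0,0,0.078],"claw": 87}]}}

```text
time_s: 0.6
tool_pos: [0.4032, 0.432, 0.2177]
tcp_rot: [0.922, -0.387, -0.0, 0.0]
force: [2.2, 0.3, -0.7]
width: 0.993
```

{"api": "servo_tool", "payload": {"targets": [{"xyz": [46,6.6,1.7],"rot": [0,0,0.078],"claw": 87},{"xyz": [46.5,3,1.7],"rot": [0,0,0.078],"claw": 87},{"xyz": [46.6,-0.6,1.7],"rot": [0,0,0.078],"claw": 87},{"xyz": [46.4,-4.2,1.7],"rot": [0,0,0.078],"claw": 87},{"xyz": [45.9,-7.8,1.7],"rot": [0,0,0.078],"claw": 87}]}}

```text
time_s: 1.1
tool_pos: [0.5414, 0.2446, 0.2094]
tcp_rot: [0.829, -0.559, -0.0, 0.0]
force: [1.8, 1.2, -0.2]
width: 0.993
```

{"api": "servo_tool", "payload": {"targets": [{"xyz": [45.2,-11.3,1.7],"rot": [0,0,0.078],"claw": 87},{"xyz": [44.1,-14.8,1.7],"rot": [0,0,0.078],"claw": 87},{"xyz": [42.9,-18.2,1.7],"rot": [0,0,0.078],"claw": 87},{"xyz": [41.3,-21.5,1.7],"rot": [0,0,0.078],"claw": 87},{"xyz": [39.5,-24.6,1.7],"rot": [0,0,0.078],"claw": 87}]}}

```text
time_s: 1.6
tool_pos: [0.6792, 0.0569, 0.2006]
tcp_rot: [-0.705, 0.709, 0.0, -0.0]
force: [1.5, 0.7, 1.1]
width: 0.994
```

```bash
python3 - <<'E'
from h import *
plan([.679,.0585,.2],-np.pi/2,1)
print(bot.get_obs()["q"])
cal=vision.get_calibration("wrist"); im=vision.grab_frame("wrist"); np.save("pics/w1.npy",cal["view"])
# predicted pixels of the measured things
f=210/np.tan(np.radians(cal["fovy"]/2))
o=im[:,:,::-1].copy()
for P in [(.679,.0585,.061),(.668,-.015,.071),(.663,-.0762,.079),(.6595,-.145,.088),(.4617,-.187,.027),(.4561,-.1189,.027),(.4501,-.051,.027),(.4441,.0168,.027)]:
    c=cal["view"]@np.r_[P,1]; u=cal["cx"]+f*c[0]/-c[2]; v=cal["cy"]-f*c[1]/-c[2]; print(P,round(u,1),round(v,1))
    if 0<u<560 and 0<v<420: cv2.drawMarker(o,(int(u),int(v)),(255,0,255),0,8,1)
cv2.imwrite("pics/w1r.png",im[:,:,::-1]); cv2.imwrite("pics/w1.png",o)
E
```

```text
total rot -0.005 t 1.6 pos [0.6792 0.0569 0.2006] yaw -1.576
[np.float64(-1.6), np.float64(0.3), np.float64(0.6)] -0.005
[ 3.68734793e-01  3.85325565e-01 -7.87036868e-03 -1.81581623e-04
 -1.17818663e+00 -3.73893474e-01]
(0.679, 0.0585, 0.061) 284.9 200.5
(0.668, -0.015, 0.071) 296.3 126.8
(0.663, -0.0762, 0.079) 302.8 53.5
(0.6595, -0.145, 0.088) 308.9 -46.2
(0.4617, -0.187, 0.027) 512.9 -61.6
(0.4561, -0.1189, 0.027) 506.0 19.3
(0.4501, -0.051, 0.027) 500.2 91.4
(0.4441, 0.0168, 0.027) 495.1 156.2
```

View pics/w1.png

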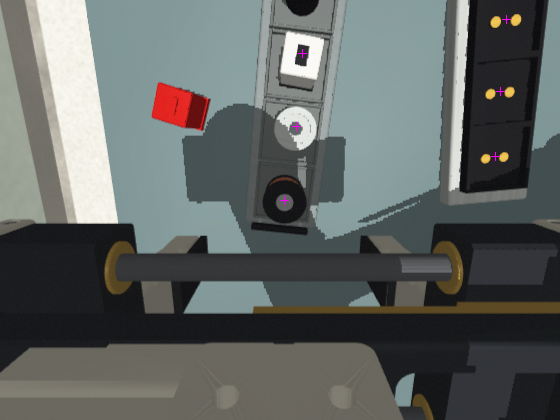

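The wrist view agrees with the top-view estimates to about 1–2 px: coil (285,200), heat-sink (296,127), relay (303,54), and bay studs near (495,157), (500,91) and (506,19). Now descending on the coil.

{"api": "servo_tool", "payload": {"targets": [{"xyz": [-1.5,0,35],"rot": [0,0,-0.005],"claw": 87},{"xyz": [0,0,45],"rot": [0,0,0],"claw": 87},{"xyz": [0,0,45],"rot": [0,0,0],"claw": 87},{"xyz": [0,0,33],"rot": [0,0,0],"claw": 87},{"xyz": [0,0,14],"rot": [0,0,0],"claw": 87}]}}

```text
time_s: 2.15
tool_pos: [0.6759, 0.0594, 0.0248]
tcp_rot: [0.708, -0.706, -0.002, 0.003]
force: [-0.7, -0.3, -0.4]
width: 0.994
```

{"api": "servo_tool", "payload": {"targets": [{"xyz": [0,0,0],"rot": [0,0,0],"claw": 70},{"xyz": [0,0,0],"rot": [0,0,0],"claw": 60},{"xyz": [0,0,0],"rot": [0,0,0],"claw": 52},{"xyz": [0,0,0],"rot": [0,0,0],"claw": 46},{"xyz": [0,0,0],"rot": [0,0,0],"claw": 40}]}}

```text
time_s: 2.65
tool_pos: [0.6792, 0.0604, 0.0305]
tcp_rot: [0.708, -0.706, 0.0, -0.001]
force: [-1.0, 0.3, -0.3]
width: 0.604
```

{"api": "servo_tool", "payload": {"targets": [{"xyz": [0,0,0],"rot": [0,0,0],"claw": 36},{"xyz": [0,0,0],"rot": [0,0,0],"claw": 36},{"xyz": [0,0,0],"rot": [0,0,0],"claw": 36}]}}

```text
time_s: 2.95
tool_pos: [0.6788, 0.0603, 0.03]
tcp_rot: [0.708, -0.706, 0.0, -0.0]
force: [-2.1, 0.5, 5.3]
width: 0.52
```

{"api": "servo_tool", "payload": {"targets": [{"xyz": [0,0,-5],"claw": 36,"rot": [0,0,0]},{"xyz": [0,0,-20],"claw": 36,"rot": [0,0,0]},{"xyz": [0,0,-30],"claw": 36,"rot": [0,0,0]},{"xyz": [0,0,-30],"claw": 36,"rot": [0,0,0]},{"xyz": [0,0,-20],"claw": 36,"rot": [0,0,0]}]}}

```text
time_s: 3.45
tool_pos: [0.679, 0.0602, 0.1361]
tcp_rot: [0.708, -0.706, 0.0, -0.001]
force: [0.2, -0.1, -2.5]
width: 0.522
```

{"api": "servo_tool", "payload": {"targets": [{"xyz": [12,11,0],"claw": 36,"rot": [0,0,0]},{"xyz": [25,22,0],"claw": 36,"rot": [0,0,0]},{"xyz": [30,26,0],"claw": 36,"rot": [0,0,0]},{"xyz": [30,26,0],"claw": 36,"rot": [0,0,0]},{"xyz": [30,26,0],"claw": 36,"rot": [0,0,0]}]}}

```text
time_s: 3.95
tool_pos: [0.5654, -0.0685, 0.1329]
tcp_rot: [0.708, -0.706, -0.001, 0.001]
force: [0.4, -0.7, -2.0]
width: 0.519
```

{"api": "servo_tool", "payload": {"targets": [{"xyz": [30,26,0],"claw": 36,"rot": [0,0,0]},{"xyz": [30,26,0],"claw": 36,"rot": [0,0,0]},{"xyz": [28,25,0],"claw": 36,"rot": [0,0,0]},{"xyz": [20,18,0],"claw": 36,"rot": [0,0,0]},{"xyz": [12,11,0],"claw": 36,"rot": [0,0,0]}]}}

```text
time_s: 4.45
tool_pos: [0.4594, -0.1888, 0.1333]
tcp_rot: [0.708, -0.707, -0.001, 0.0]
force: [0.5, 0.2, -2.1]
width: 0.521
```

{"api": "servo_tool", "payload": {"targets": [{"xyz": [0,0,10],"claw": 36,"rot": [0,0,0]},{"xyz": [0,0,15],"claw": 36,"rot": [0,0,0]},{"xyz": [0,0,10],"claw": 36,"rot": [0,0,0]},{"xyz": [0,0,0],"claw": 36,"rot": [0,0,0]},{"xyz": [0,0,0],"claw": 36,"rot": [0,0,0]}]}}

```text
time_s: 4.95
tool_pos: [0.4625, -0.1872, 0.0987]
tcp_rot: [0.708, -0.706, -0.0, 0.0]
force: [-0.4, -0.4, -2.5]
width: 0.52
```

```bash
python3 - <<'E'
from h import *
plan([.4617,-.1855,.075],-np.pi/2,1)
im=vision.grab_frame("scene"); cv2.imwrite("pics/s1.png",im[80:330,130:430,::-1].repeat(2,0).repeat(2,1))
E
```

```text
total rot 0.004 t 4.95 pos [ 0.4625 -0.1872  0.0987] yaw -1.567
[np.float64(-1.7), np.float64(0.7), np.float64(23.7)] 0.004
```

View pics/s1.png

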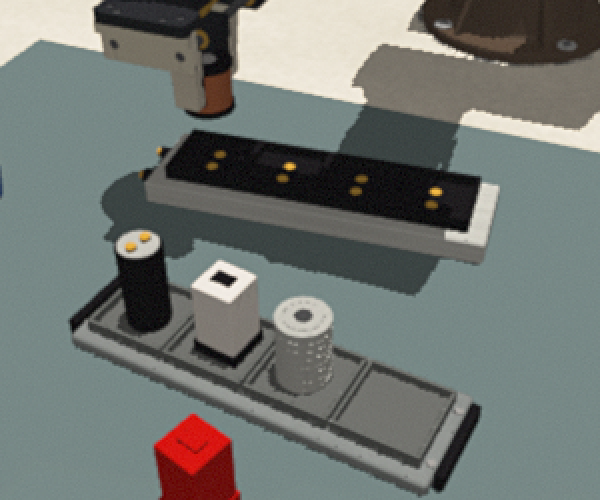

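The coil hangs upright in the jaws over the right-end bay, and the other three stand undisturbed. Lowering it.

{"api": "servo_tool", "payload": {"targets": [{"xyz": [-1,0,10],"claw": 36,"rot": [0,0,0]},{"xyz": [0,0,20],"claw": 36,"rot": [0,0,0]},{"xyz": [0,0,15],"claw": 36,"rot": [0,0,0]},{"xyz": [0,0,6],"claw": 36,"rot": [0,0,0]},{"xyz": [0,0,0],"claw": 36,"rot": [0,0,0]}]}}

```text
time_s: 5.5
tool_pos: [0.4618, -0.1864, 0.0473]
tcp_rot: [0.708, -0.706, -0.001, 0.001]
force: [-1.0, 1.4, -1.0]
width: 0.519
```

{"api": "servo_tool", "payload": {"targets": [{"xyz": [0,0,0],"claw": 36,"rot": [0,0,0]},{"xyz": [0,0,1],"claw": 36,"rot": [0,0,0]},{"xyz": [0,0,1],"claw": 36,"rot": [0,0,0]},{"xyz": [0,0,1],"claw": 36,"rot": [0,0,0]},{"xyz": [0,0,0],"claw": 36,"rot": [0,0,0]}]}}

```text
time_s: 6.0
tool_pos: [0.4623, -0.1865, 0.0452]
tcp_rot: [0.708, -0.706, 0.0, -0.0]
force: [0.0, -0.2, -2.3]
width: 0.517
```

{"api": "servo_tool", "payload": {"targets": [{"xyz": [0,0,1],"claw": 36,"rot": [0,0,0]},{"xyz": [0,0,0.7],"claw": 36,"rot": [0,0,0]},{"xyz": [0,0,0.7],"claw": 36,"rot": [0,0,0]},{"xyz": [0,0,0],"claw": 36,"rot": [0,0,0]}]}}

```text
time_s: 6.4
tool_pos: [0.4622, -0.1865, 0.0425]
tcp_rot: [0.708, -0.706, -0.0, 0.0]
force: [0.1, 0.0, -2.7]
width: 0.519
```

{"api": "servo_tool", "payload": {"targets": [{"xyz": [0,0,0.5],"claw": 36,"rot": [0,0,0]},{"xyz": [0,0,0.5],"claw": 36,"rot": [0,0,0]},{"xyz": [0,0,0],"claw": 36,"rot": [0,0,0]}]}}

```text
time_s: 6.7
tool_pos: [0.4622, -0.1865, 0.0416]
tcp_rot: [0.708, -0.706, -0.0, 0.0]
force: [-0.2, -0.7, -2.6]
width: 0.519
```

{"api": "servo_tool", "payload": {"targets": [{"xyz": [0,0,0.6],"claw": 36,"rot": [0,0,0]},{"xyz": [0,0,0.6],"claw": 36,"rot": [0,0,0]},{"xyz": [0,0,0],"claw": 36,"rot": [0,0,0]}]}}

```text
time_s: 7.0
tool_pos: [0.4623, -0.1865, 0.0409]
tcp_rot: [0.708, -0.706, 0.0, -0.0]
force: [-1.6, 2.0, 4.4]
width: 0.52
```

{"api": "servo_tool", "payload": {"targets": [{"xyz": [0,0,0],"claw": 47,"rot": [0,0,0]},{"xyz": [0,0,0],"claw": 52,"rot": [0,0,0]},{"xyz": [0,0,0],"claw": 62,"rot": [0,0,0]},{"xyz": [0,0,0],"claw": 76,"rot": [0,0,0]},{"xyz": [0,0,0],"claw": 87,"rot": [0,0,0]}]}}

```text
time_s: 7.5
tool_pos: [0.4623, -0.1865, 0.0404]
tcp_rot: [0.708, -0.706, -0.0, 0.0]
force: [-0.9, -0.1, 1.0]
width: 0.806
```

{"api": "servo_tool", "payload": {"targets": [{"xyz": [0,0,0],"claw": 87,"rot": [0,0,0]},{"xyz": [0,0,-20],"claw": 87,"rot": [0,0,0]},{"xyz": [0,0,-40],"claw": 87,"rot": [0,0,0]},{"xyz": [0,0,-40],"claw": 87,"rot": [0,0,0]},{"xyz": [0,0,-20],"claw": 87,"rot": [0,0,0]}]}}

```text
time_s: 8.0
tool_pos: [0.4636, -0.1868, 0.1639]
tcp_rot: [0.708, -0.706, 0.002, -0.001]
force: [0.3, 0.4, 0.2]
width: 0.993
```

```bash
python3 - <<'E'
from h import *
plan([.668,-.015,.16],-np.pi/2,6)
E
```

```text
total rot 0.004 t 8.0 pos [ 0.4636 -0.1868  0.1639] yaw -1.567
[np.float64(-28.5), np.float64(-34.2), np.float64(0.7)] 0.001
[np.float64(-28.5), np.float64(-34.1), np.float64(0.7)] 0.001
[np.float64(-28.5), np.float64(-34.1), np.float64(0.7)] 0.001
[np.float64(-28.6), np.float64(-34.1), np.float64(0.7)] 0.001
[np.float64(-28.6), np.float64(-34.1), np.float64(0.7)] 0.001
[np.float64(-28.6), np.float64(-34.1), np.float64(0.7)] 0.001
```

{"api": "servo_tool", "payload": {"targets": [{"xyz": [-15,-18,0],"claw": 87,"rot": [0,0,0.004]},{"xyz": [-34,-41,0],"claw": 87,"rot": [0,0,0]},{"xyz": [-37,-45,0],"claw": 87,"rot": [0,0,0]},{"xyz": [-37,-45,0],"claw": 87,"rot": [0,0,0]},{"xyz": [-34,-41,0],"claw": 87,"rot": [0,0,0]}]}}

```text
time_s: 8.5
tool_pos: [0.6359, -0.0429, 0.1605]
tcp_rot: [-0.707, 0.707, -0.0, 0.0]
force: [-0.1, -0.7, -0.8]
width: 0.991
```

{"api": "servo_tool", "payload": {"targets": [{"xyz": [-14.5,-15,0],"claw": 87,"rot": [0,0,0]},{"xyz": [0,0,0],"claw": 87,"rot": [0,0,0]},{"xyz": [0,0,0],"claw": 87,"rot": [0,0,0]}]}}

```text
time_s: 8.8
tool_pos: [0.6492, -0.0295, 0.1596]
tcp_rot: [-0.707, 0.707, 0.0, -0.001]
force: [-0.6, 0.3, -1.1]
width: 0.991
```

```bash
python3 - <<'E'
from h import *
plan([.668,-.015,.03],-np.pi/2,1)
# measure heatsink and relay from the wrist view
import cv2
cal=vision.get_calibration("wrist"); im=vision.grab_frame("wrist")[:,:,::-1]; cv2.imwrite("pics/w2.png",im)
E
```

```text
total rot -0.0 t 8.8 pos [ 0.6492 -0.0295  0.1596] yaw -1.571
[np.float64(-14.5), np.float64(-18.8), np.float64(129.6)] -0.0
```

View pics/w2.png

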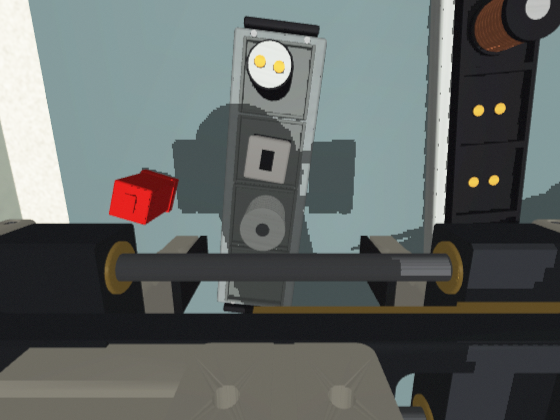

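The wrist view shows the coil standing in the right-end bay, with the capacitor (270,65), relay (267,160) and heat-sink (262,222) in place. My last rows were clipped at 50 mm, so I'll finish the lateral move first and then descend.

{"api": "servo_tool", "payload": {"targets": [{"xyz": [-14.5,-18.8,0],"claw": 87,"rot": [0,0,0]},{"xyz": [0,0,30],"claw": 87,"rot": [0,0,0]},{"xyz": [0,0,45],"claw": 87,"rot": [0,0,0]},{"xyz": [0,0,35],"claw": 87,"rot": [0,0,0]},{"xyz": [0,0,18],"claw": 87,"rot": [0,0,0]}]}}

```text
time_s: 9.35
tool_pos: [0.6656, -0.0167, 0.0296]
tcp_rot: [-0.706, 0.708, 0.001, -0.002]
force: [0.1, -0.5, -0.0]
width: 0.992
```

{"api": "servo_tool", "payload": {"targets": [{"xyz": [0,0,2],"claw": 70,"rot": [0,0,0]},{"xyz": [0,0,0],"claw": 60,"rot": [0,0,0]},{"xyz": [0,0,0],"claw": 52,"rot": [0,0,0]},{"xyz": [0,0,0],"claw": 46,"rot": [0,0,0]},{"xyz": [0,0,0],"claw": 40,"rot": [0,0,0]}]}}

```text
time_s: 9.85
tool_pos: [0.6691, -0.0152, 0.0319]
tcp_rot: [-0.707, 0.707, -0.001, 0.001]
force: [-0.0, -0.3, 0.2]
width: 0.6
```

{"api": "servo_tool", "payload": {"targets": [{"xyz": [0,0,0],"claw": 36,"rot": [0,0,0]},{"xyz": [0,0,0],"claw": 33,"rot": [0,0,0]},{"xyz": [0,0,0],"claw": 30,"rot": [0,0,0]},{"xyz": [0,0,0],"claw": 30,"rot": [0,0,0]}]}}

```text
time_s: 10.25
tool_pos: [0.6685, -0.0152, 0.031]
tcp_rot: [-0.707, 0.707, -0.0, 0.0]
force: [-1.8, -0.4, 5.9]
width: 0.454
```

```bash
python3 - <<'E'
from h import *
plan([.4561,-.1189,.135],-np.pi/2,6)
E
```

```text
total rot -0.001 t 10.25 pos [ 0.6685 -0.0152  0.031 ] yaw -1.572
[np.float64(17.3), np.float64(35.4), np.float64(-17.3)] -0.0
[np.float64(17.3), np.float64(35.4), np.float64(-17.3)] -0.0
[np.float64(17.3), np.float64(35.4), np.float64(-17.3)] -0.0
[np.float64(17.3), np.float64(35.4), np.float64(-17.3)] -0.0
[np.float64(17.3), np.float64(35.4), np.float64(-17.3)] -0.0
[np.float64(17.3), np.float64(35.4), np.float64(-17.3)] -0.0
```

{"api": "servo_tool", "payload": {"targets": [{"xyz": [0,0,-5],"claw": 30,"rot": [0,0,0]},{"xyz": [0,0,-20],"claw": 30,"rot": [0,0,0]},{"xyz": [0,0,-30],"claw": 30,"rot": [0,0,0]},{"xyz": [0,0,-30],"claw": 30,"rot": [0,0,0]},{"xyz": [0,0,-20],"claw": 30,"rot": [0,0,0]}]}}

```text
time_s: 10.75
tool_pos: [0.669, -0.0153, 0.1376]
tcp_rot: [-0.707, 0.707, -0.001, 0.001]
force: [1.8, -0.2, -1.6]
width: 0.449
```

{"api": "servo_tool", "payload": {"targets": [{"xyz": [7,14,0],"claw": 30,"rot": [0,0,0]},{"xyz": [13,26,0],"claw": 30,"rot": [0,0,0]},{"xyz": [15,31,0],"claw": 30,"rot": [0,0,0]},{"xyz": [15,31,0],"claw": 30,"rot": [0,0,0]},{"xyz": [15,31,0],"claw": 30,"rot": [0,0,0]}]}}

```text
time_s: 11.25
tool_pos: [0.5338, -0.0806, 0.1352]
tcp_rot: [-0.707, 0.707, 0.0, -0.0]
force: [0.0, -1.5, -1.3]
width: 0.451
```

{"api": "servo_tool", "payload": {"targets": [{"xyz": [15,31,0],"claw": 30,"rot": [0,0,0]},{"xyz": [13,26,0],"claw": 30,"rot": [0,0,0]},{"xyz": [10.7,22.4,0],"claw": 30,"rot": [0,0,0]},{"xyz": [0,0,10],"claw": 30,"rot": [0,0,0]},{"xyz": [0,0,20],"claw": 30,"rot": [0,0,0]}]}}

```text
time_s: 11.75
tool_pos: [0.4571, -0.1189, 0.1066]
tcp_rot: [-0.707, 0.708, -0.001, 0.002]
force: [1.6, -0.3, -2.4]
width: 0.447
```

{"api": "servo_tool", "payload": {"targets": [{"xyz": [0,0,25],"claw": 30,"rot": [0,0,0]},{"xyz": [0,0,20],"claw": 30,"rot": [0,0,0]},{"xyz": [0,0,10],"claw": 30,"rot": [0,0,0]},{"xyz": [0,0,3],"claw": 30,"rot": [0,0,0]},{"xyz": [0,0,0],"claw": 30,"rot": [0,0,0]}]}}

```text
time_s: 12.25
tool_pos: [0.4562, -0.1187, 0.0474]
tcp_rot: [-0.707, 0.707, 0.0, -0.0]
force: [-0.3, -0.8, -0.1]
width: 0.454
```

{"api": "servo_tool", "payload": {"targets": [{"xyz": [0,0,0],"claw": 30,"rot": [0,0,0]}]}}

```text
time_s: 12.35
tool_pos: [0.4567, -0.1187, 0.0482]
tcp_rot: [-0.707, 0.707, -0.0, 0.0]
force: [-0.2, -0.3, -1.3]
width: 0.451
```

{"api": "servo_tool", "payload": {"targets": [{"xyz": [0,0,1.5],"claw": 30,"rot": [0,0,0]},{"xyz": [0,0,1.5],"claw": 30,"rot": [0,0,0]},{"xyz": [0,0,1],"claw": 30,"rot": [0,0,0]},{"xyz": [0,0,0.6],"claw": 30,"rot": [0,0,0]},{"xyz": [0,0,0],"claw": 30,"rot": [0,0,0]}]}}

```text
time_s: 12.85
tool_pos: [0.4559, -0.1188, 0.0428]
tcp_rot: [-0.707, 0.707, 0.0, -0.0]
force: [0.2, 0.2, -1.8]
width: 0.45
```

{"api": "servo_tool", "payload": {"targets": [{"xyz": [0,0,0.6],"claw": 30,"rot": [0,0,0]},{"xyz": [0,0,0.6],"claw": 30,"rot": [0,0,0]},{"xyz": [0,0,0],"claw": 30,"rot": [0,0,0]}]}}

```text
time_s: 13.15
tool_pos: [0.456, -0.1188, 0.0419]
tcp_rot: [-0.707, 0.707, -0.0, 0.0]
force: [-2.0, 0.1, 4.1]
width: 0.451
```

Contact. Releasing, then going to the relay. The jaws will follow its −0.17 rad yaw.

{"api": "servo_tool", "payload": {"targets": [{"xyz": [0,0,0],"claw": 41,"rot": [0,0,0]},{"xyz": [0,0,0],"claw": 46,"rot": [0,0,0]},{"xyz": [0,0,0],"claw": 56,"rot": [0,0,0]},{"xyz": [0,0,0],"claw": 70,"rot": [0,0,0]},{"xyz": [0,0,0],"claw": 87,"rot": [0,0,0]}]}}

```text
time_s: 13.65
tool_pos: [0.4559, -0.1188, 0.0416]
tcp_rot: [-0.707, 0.707, 0.0, -0.0]
force: [0.1, -0.5, 0.0]
width: 0.736
```

{"api": "servo_tool", "payload": {"targets": [{"xyz": [0,0,0],"claw": 87,"rot": [0,0,0]},{"xyz": [0,0,-20],"claw": 87,"rot": [0,0,0]},{"xyz": [0,0,-40],"claw": 87,"rot": [0,0,0]},{"xyz": [0,0,-45],"claw": 87,"rot": [0,0,0]},{"xyz": [0,0,-35],"claw": 87,"rot": [0,0,0]}]}}

```text
time_s: 14.15
tool_pos: [0.4562, -0.1189, 0.1842]
tcp_rot: [-0.707, 0.707, -0.001, 0.0]
force: [1.5, 0.2, 0.4]
width: 0.99
```

```bash
python3 - <<'E'
from h import *
import cv2
plan([.663,-.0762,.18],-np.pi/2-.17,6)
im=vision.grab_frame("top")[:,:,::-1].copy(); cv2.imwrite("pics/t2.png",im)
cal=vision.get_calibration("top")
g=im.min(2); m=np.zeros(g.shape,np.uint8); m[160:198,292:330]=(g[160:198,292:330]>140)
c=max(cv2.findContours(m,0,1)[0],key=cv2.contourArea); r=cv2.minAreaRect(c); b=cast(cal,cv2.boxPoints(r),.079)
e=b[1]-b[0]; print(r,cast(cal,[r[0]],.079),np.arctan2(e[1],e[0]))
E
```

```text
total rot 0.169 t 14.15 pos [ 0.4562 -0.1189  0.1842] yaw -1.572
[np.float64(-7.1), np.float64(-34.5), np.float64(0.7)] 0.028
[np.float64(-8.1), np.float64(-34.2), np.float64(0.7)] 0.028
[np.float64(-9.1), np.float64(-34.0), np.float64(0.7)] 0.028
[np.float64(-10.0), np.float64(-33.7), np.float64(0.7)] 0.028
[np.float64(-11.0), np.float64(-33.4), np.float64(0.7)] 0.028
[np.float64(-11.9), np.float64(-33.1), np.float64(0.7)] 0.028
((310.7307434082031, 177.8461456298828), (21.768888473510742, 21.768888473510742), 11.309932708740234) [[ 0.66272074 -0.07618778  0.079     ]] -0.17097095391091444
```

{"api": "servo_tool", "payload": {"targets": [{"xyz": [-7.1,-34.5,0],"claw": 87,"rot": [0,0,0.028]},{"xyz": [-8.1,-34.2,0],"claw": 87,"rot": [0,0,0.028]},{"xyz": [-9.1,-34,0],"claw": 87,"rot": [0,0,0.028]},{"xyz": [-10,-33.7,0],"claw": 87,"rot": [0,0,0.028]},{"xyz": [-11,-33.4,0],"claw": 87,"rot": [0,0,0.028]}]}}

```text
time_s: 14.7
tool_pos: [0.6294, -0.0829, 0.1813]
tcp_rot: [-0.655, 0.756, 0.0, -0.0]
force: [0.6, 0.6, -0.0]
width: 0.99
```

{"api": "servo_tool", "payload": {"targets": [{"xyz": [-11.9,-33.1,0],"claw": 87,"rot": [0,0,0.028]},{"xyz": [0,0,0],"claw": 87,"rot": [0,0,0]},{"xyz": [0,0,0],"claw": 87,"rot": [0,0,0]}]}}

```text
time_s: 15.0
tool_pos: [0.6626, -0.0759, 0.1803]
tcp_rot: [-0.645, 0.764, 0.001, -0.001]
force: [0.2, -0.0, 0.1]
width: 0.989
```

```bash
python3 - <<'E'
from h import *
plan([.663,-.0762,.032],-np.pi/2-.17,1)
E
```

```text
total rot 0.001 t 15.0 pos [ 0.6626 -0.0759  0.1803] yaw -1.74
[np.float64(0.3), np.float64(-0.4), np.float64(148.3)] 0.001
```

{"api": "servo_tool", "payload": {"targets": [{"xyz": [0,0,25],"claw": 87,"rot": [0,0,0]},{"xyz": [0,0,42],"claw": 87,"rot": [0,0,0]},{"xyz": [0,0,42],"claw": 87,"rot": [0,0,0]},{"xyz": [0,0,28],"claw": 87,"rot": [0,0,0]},{"xyz": [0,0,11],"claw": 87,"rot": [0,0,0]}]}}

```text
time_s: 15.5
tool_pos: [0.6597, -0.0765, 0.0308]
tcp_rot: [-0.645, 0.764, 0.001, -0.002]
force: [0.3, -1.0, -0.0]
width: 0.989
```

{"api": "servo_tool", "payload": {"targets": [{"xyz": [0,0,0],"claw": 70,"rot": [0,0,0]},{"xyz": [0,0,0],"claw": 60,"rot": [0,0,0]},{"xyz": [0,0,0],"claw": 52,"rot": [0,0,0]},{"xyz": [0,0,0],"claw": 44,"rot": [0,0,0]},{"xyz": [0,0,0],"claw": 38,"rot": [0,0,0]}]}}

```text
time_s: 16.0
tool_pos: [0.6631, -0.076, 0.0349]
tcp_rot: [-0.645, 0.764, -0.0, 0.001]
force: [0.1, -0.0, 0.1]
width: 0.6
```

{"api": "servo_tool", "payload": {"targets": [{"xyz": [0,0,0],"claw": 34,"rot": [0,0,0]},{"xyz": [0,0,0],"claw": 30,"rot": [0,0,0]},{"xyz": [0,0,0],"claw": 25,"rot": [0,0,0]},{"xyz": [0,0,0],"claw": 25,"rot": [0,0,0]},{"xyz": [0,0,0],"claw": 25,"rot": [0,0,0]}]}}

```text
time_s: 16.5
tool_pos: [0.6626, -0.0761, 0.0338]
tcp_rot: [-0.645, 0.764, -0.0, 0.0]
force: [-1.8, 0.4, 1.5]
width: 0.387
```

```bash
python3 - <<'E'
from h import *
plan([.4501,-.051,.135],-np.pi/2+.086,8)
E
```

```text
total rot -0.255 t 16.5 pos [ 0.6626 -0.0761  0.0338] yaw -1.74
[np.float64(1.4), np.float64(26.7), np.float64(-12.6)] -0.032
[np.float64(0.5), np.float64(26.7), np.float64(-12.6)] -0.032
[np.float64(-0.3), np.float64(26.7), np.float64(-12.6)] -0.032
[np.float64(-1.2), np.float64(26.7), np.float64(-12.6)] -0.032
[np.float64(-2.0), np.float64(26.7), np.float64(-12.6)] -0.032
[np.float64(-2.9), np.float64(26.6), np.float64(-12.6)] -0.032
[np.float64(-3.7), np.float64(26.5), np.float64(-12.6)] -0.032
[np.float64(-4.6), np.float64(26.4), np.float64(-12.6)] -0.032
```

{"api": "servo_tool", "payload": {"targets": [{"xyz": [0,0,-5],"claw": 25,"rot": [0,0,0]},{"xyz": [0,0,-20],"claw": 25,"rot": [0,0,0]},{"xyz": [0,0,-30],"claw": 25,"rot": [0,0,0]},{"xyz": [0,0,-30],"claw": 25,"rot": [0,0,0]},{"xyz": [0,0,-15],"claw": 25,"rot": [0,0,0]}]}}

```text
time_s: 17.0
tool_pos: [0.6638, -0.0761, 0.1366]
tcp_rot: [-0.645, 0.764, -0.001, 0.001]
force: [0.4, 0.6, -0.9]
width: 0.391
```

{"api": "servo_tool", "payload": {"targets": [{"xyz": [1.4,26.7,0],"claw": 25,"rot": [0,0,-0.032]},{"xyz": [0.5,26.7,0],"claw": 25,"rot": [0,0,-0.032]},{"xyz": [-0.3,26.7,0],"claw": 25,"rot": [0,0,-0.032]},{"xyz": [-1.2,26.7,0],"claw": 25,"rot": [0,0,-0.032]},{"xyz": [-2,26.7,0],"claw": 25,"rot": [0,0,-0.032]}]}}

```text
time_s: 17.5
tool_pos: [0.5283, -0.0604, 0.133]
tcp_rot: [-0.704, 0.71, 0.0, -0.0]
force: [0.0, 0.0, -0.0]
width: 0.386
```

{"api": "servo_tool", "payload": {"targets": [{"xyz": [-2.9,26.6,0],"claw": 25,"rot": [0,0,-0.032]},{"xyz": [-3.7,26.5,0],"claw": 25,"rot": [0,0,-0.032]},{"xyz": [-4.6,26.4,0],"claw": 25,"rot": [0,0,-0.032]},{"xyz": [0,0,0],"claw": 25,"rot": [0,0,0]},{"xyz": [0,0,0],"claw": 25,"rot": [0,0,0]}]}}

```text
time_s: 18.0
tool_pos: [0.45, -0.051, 0.1339]
tcp_rot: [0.737, -0.676, 0.0, -0.0]
force: [0.3, 0.0, -0.8]
width: 0.388
```

```bash
python3 - <<'E'
from h import *
plan([.4501,-.051,.05],-np.pi/2+.086,1)
E
```

```text
total rot 0.001 t 18.0 pos [ 0.45   -0.051   0.1339] yaw -1.484
[np.float64(0.0), np.float64(-0.1), np.float64(83.9)] 0.001
```

{"api": "servo_tool", "payload": {"targets": [{"xyz": [0,0,10],"claw": 25,"rot": [0,0,0]},{"xyz": [0,0,25],"claw": 25,"rot": [0,0,0]},{"xyz": [0,0,25],"claw": 25,"rot": [0,0,0]},{"xyz": [0,0,16],"claw": 25,"rot": [0,0,0]},{"xyz": [0,0,7],"claw": 25,"rot": [0,0,0]}]}}

```text
time_s: 18.5
tool_pos: [0.4493, -0.0515, 0.0482]
tcp_rot: [0.737, -0.676, -0.001, 0.002]
force: [-0.2, -0.3, -0.4]
width: 0.384
```

{"api": "servo_tool", "payload": {"targets": [{"xyz": [0,0,0],"claw": 25,"rot": [0,0,0]},{"xyz": [0,0,0],"claw": 25,"rot": [0,0,0]},{"xyz": [0,0,1],"claw": 25,"rot": [0,0,0]},{"xyz": [0,0,1],"claw": 25,"rot": [0,0,0]},{"xyz": [0,0,1],"claw": 25,"rot": [0,0,0]}]}}

```text
time_s: 19.0
tool_pos: [0.4505, -0.051, 0.0481]
tcp_rot: [0.737, -0.676, 0.0, -0.001]
force: [-0.2, 0.5, -0.4]
width: 0.39
```

{"api": "servo_tool", "payload": {"targets": [{"xyz": [0,0,0.6],"claw": 25,"rot": [0,0,0]},{"xyz": [0,0,0],"claw": 25,"rot": [0,0,0]},{"xyz": [0,0,0],"claw": 25,"rot": [0,0,0]}]}}

```text
time_s: 19.3
tool_pos: [0.4502, -0.0511, 0.0471]
tcp_rot: [0.737, -0.676, 0.0, -0.0]
force: [0.2, 0.8, -2.1]
width: 0.383
```

{"api": "servo_tool", "payload": {"targets": [{"xyz": [0,0,0.7],"claw": 25,"rot": [0,0,0]},{"xyz": [0,0,0.7],"claw": 25,"rot": [0,0,0]},{"xyz": [0,0,0],"claw": 25,"rot": [0,0,0]},{"xyz": [0,0,0],"claw": 25,"rot": [0,0,0]}]}}

```text
time_s: 19.7
tool_pos: [0.4501, -0.0511, 0.0456]
tcp_rot: [0.737, -0.676, -0.0, 0.0]
force: [-0.6, -0.1, -1.8]
width: 0.384
```

{"api": "servo_tool", "payload": {"targets": [{"xyz": [0,0,0.6],"claw": 25,"rot": [0,0,0]},{"xyz": [0,0,0],"claw": 25,"rot": [0,0,0]},{"xyz": [0,0,0],"claw": 25,"rot": [0,0,0]}]}}

```text
time_s: 20.0
tool_pos: [0.4501, -0.0511, 0.045]
tcp_rot: [0.737, -0.676, -0.0, 0.0]
force: [1.2, 0.0, -1.5]
width: 0.386
```

{"api": "servo_tool", "payload": {"targets": [{"xyz": [0,0,0.6],"claw": 25,"rot": [0,0,0]},{"xyz": [0,0,0],"claw": 25,"rot": [0,0,0]},{"xyz": [0,0,0],"claw": 25,"rot": [0,0,0]}]}}

```text
time_s: 20.3
tool_pos: [0.4501, -0.0511, 0.0447]
tcp_rot: [0.737, -0.676, 0.0, -0.0]
force: [-2.8, 0.1, 6.1]
width: 0.386
```

{"api": "servo_tool", "payload": {"targets": [{"xyz": [0,0,0],"claw": 35,"rot": [0,0,0]},{"xyz": [0,0,0],"claw": 40,"rot": [0,0,0]},{"xyz": [0,0,0],"claw": 52,"rot": [0,0,0]},{"xyz": [0,0,0],"claw": 68,"rot": [0,0,0]},{"xyz": [0,0,0],"claw": 87,"rot": [0,0,0]}]}}

```text
time_s: 20.8
tool_pos: [0.4501, -0.0511, 0.0444]
tcp_rot: [0.737, -0.676, -0.0, 0.0]
force: [0.4, -0.3, 0.6]
width: 0.665
```

{"api": "servo_tool", "payload": {"targets": [{"xyz": [0,0,0],"claw": 87,"rot": [0,0,0]},{"xyz": [0,0,-20],"claw": 87,"rot": [0,0,0]},{"xyz": [0,0,-40],"claw": 87,"rot": [0,0,0]},{"xyz": [0,0,-45],"claw": 87,"rot": [0,0,0]},{"xyz": [0,0,-35],"claw": 87,"rot": [0,0,0]}]}}

```text
time_s: 21.3
tool_pos: [0.4504, -0.0512, 0.187]
tcp_rot: [0.737, -0.676, 0.001, -0.001]
force: [0.9, 0.2, 0.5]
width: 0.984
```

```bash
python3 - <<'E'
from h import *
plan([.6595,-.1453,.18],-np.pi/2,7)
im=vision.grab_frame("top")[:,:,::-1].copy()
cal=vision.get_calibration("top"); hsv=cv2.cvtColor(im,cv2.COLOR_BGR2HSV)
m=(hsv[...,0]>10)&(hsv[...,0]<28)&(hsv[...,1]>110)&(hsv[...,2]>110); m[:165]=0; m[200:]=0
for c,s in blobs(m,5): print(c,s[4],cast(cal,[c],.09))
im2=vision.grab_frame("scene")[80:330,130:430,::-1]; cv2.imwrite("pics/s2.png",im2.repeat(2,0).repeat(2,1))
E
```

```text
total rot 0.087 t 21.3 pos [ 0.4504 -0.0512  0.187 ] yaw -1.484
[np.float64(16.0), np.float64(-28.6), np.float64(1.0)] 0.012
[np.float64(15.6), np.float64(-28.8), np.float64(1.0)] 0.012
[np.float64(15.3), np.float64(-29.0), np.float64(1.0)] 0.012
[np.float64(14.9), np.float64(-29.2), np.float64(1.0)] 0.012
[np.float64(14.6), np.float64(-29.4), np.float64(1.0)] 0.012
[np.float64(14.2), np.float64(-29.5), np.float64(1.0)] 0.012
[np.float64(13.8), np.float64(-29.7), np.float64(1.0)] 0.012
[358.9 175.3] 20 [[ 0.66626552 -0.14689976  0.09      ]]
[356.21052632 184.36842105] 19 [[ 0.65249647 -0.143018    0.09      ]]
```

View pics/s2.png

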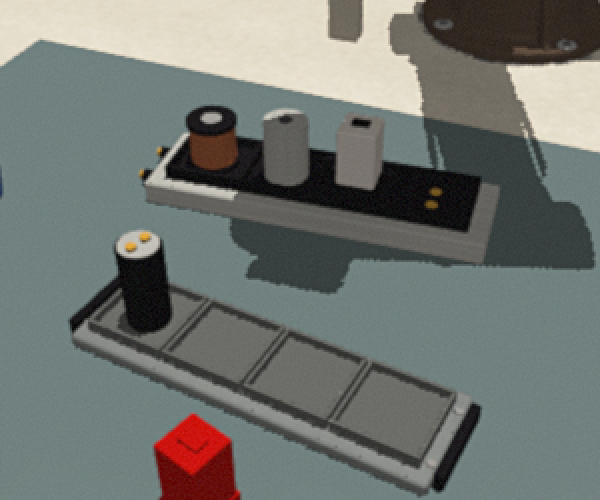

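The coil, heat-sink and relay stand upright in bays 1–3 counting from the right end. The capacitor, at (140,280) in this crop, is untouched. Now fetching it.

{"api": "servo_tool", "payload": {"targets": [{"xyz": [16,-28.6,0],"claw": 87,"rot": [0,0,0.0125]},{"xyz": [15.6,-28.8,0],"claw": 87,"rot": [0,0,0.0125]},{"xyz": [15.3,-29,0],"claw": 87,"rot": [0,0,0.0125]},{"xyz": [14.9,-29.2,0],"claw": 87,"rot": [0,0,0.0125]},{"xyz": [14.6,-29.4,0],"claw": 87,"rot": [0,0,0.0125]}]}}

```text
time_s: 21.9
tool_pos: [0.6004, -0.119, 0.1836]
tcp_rot: [0.715, -0.699, -0.0, 0.0]
force: [0.9, 0.5, 0.4]
width: 0.994
```

{"api": "servo_tool", "payload": {"targets": [{"xyz": [14.2,-29.5,0],"claw": 87,"rot": [0,0,0.0125]},{"xyz": [13.8,-29.7,0],"claw": 87,"rot": [0,0,0.0125]},{"xyz": [0,0,0],"claw": 87,"rot": [0,0,0]},{"xyz": [0,0,0],"claw": 87,"rot": [0,0,0]}]}}

```text
time_s: 22.3
tool_pos: [0.659, -0.1456, 0.1827]
tcp_rot: [-0.707, 0.708, 0.001, -0.001]
force: [-0.0, 0.0, -0.3]
width: 0.991
```

```bash
python3 - <<'E'
from h import *
plan([.6594,-.145,.033],-np.pi/2,1)
E
```

```text
total rot -0.001 t 22.3 pos [ 0.659  -0.1456  0.1827] yaw -1.572
[np.float64(-0.6), np.float64(-0.4), np.float64(149.7)] -0.001
```

{"api": "servo_tool", "payload": {"targets": [{"xyz": [-0.6,-0.4,25],"claw": 87,"rot": [0,0,0]},{"xyz": [0,0,42],"claw": 87,"rot": [0,0,0]},{"xyz": [0,0,42],"claw": 87,"rot": [0,0,0]},{"xyz": [0,0,28],"claw": 87,"rot": [0,0,0]},{"xyz": [0,0,11],"claw": 87,"rot": [0,0,0]}]}}

```text
time_s: 22.8
tool_pos: [0.6568, -0.1442, 0.0334]
tcp_rot: [-0.707, 0.707, 0.002, -0.002]
force: [-1.0, 0.1, 1.0]
width: 0.995
```

{"api": "servo_tool", "payload": {"targets": [{"xyz": [0,0,0],"claw": 70,"rot": [0,0,0]},{"xyz": [0,0,0],"claw": 60,"rot": [0,0,0]},{"xyz": [0,0,0],"claw": 52,"rot": [0,0,0]},{"xyz": [0,0,0],"claw": 44,"rot": [0,0,0]},{"xyz": [0,0,0],"claw": 38,"rot": [0,0,0]}]}}

```text
time_s: 23.3
tool_pos: [0.6602, -0.1447, 0.0377]
tcp_rot: [-0.707, 0.707, -0.001, 0.001]
force: [0.8, 0.7, 0.0]
width: 0.6
```

{"api": "servo_tool", "payload": {"targets": [{"xyz": [0,0,0],"claw": 34,"rot": [0,0,0]},{"xyz": [0,0,0],"claw": 30,"rot": [0,0,0]},{"xyz": [0,0,0],"claw": 26,"rot": [0,0,0]},{"xyz": [0,0,0],"claw": 26,"rot": [0,0,0]},{"xyz": [0,0,0],"claw": 26,"rot": [0,0,0]}]}}

```text
time_s: 23.8
tool_pos: [0.6597, -0.1447, 0.0366]
tcp_rot: [-0.707, 0.707, -0.0, -0.0]
force: [-0.8, 0.2, 2.6]
width: 0.397
```

```bash
python3 - <<'E'
from h import *
plan([.4441,.0168,.15],-np.pi/2,8)
E
```

```text
total rot -0.0 t 23.8 pos [ 0.6597 -0.1447  0.0366] yaw -1.571
[np.float64(-20.2), np.float64(27.0), np.float64(-14.2)] -0.0
[np.float64(-20.2), np.float64(27.0), np.float64(-14.2)] -0.0
[np.float64(-20.2), np.float64(27.0), np.float64(-14.2)] -0.0
[np.float64(-20.2), np.float64(27.0), np.float64(-14.2)] -0.0
[np.float64(-20.2), np.float64(27.0), np.float64(-14.2)] -0.0
[np.float64(-20.2), np.float64(27.0), np.float64(-14.2)] -0.0
[np.float64(-20.2), np.float64(27.0), np.float64(-14.2)] -0.0
[np.float64(-20.2), np.float64(26.9), np.float64(-14.2)] -0.0
```

{"api": "servo_tool", "payload": {"targets": [{"xyz": [0,0,-5],"claw": 26,"rot": [0,0,0]},{"xyz": [0,0,-20],"claw": 26,"rot": [0,0,0]},{"xyz": [0,0,-30],"claw": 26,"rot": [0,0,0]},{"xyz": [0,0,-30],"claw": 26,"rot": [0,0,0]},{"xyz": [0,0,-20],"claw": 26,"rot": [0,0,0]}]}}

```text
time_s: 24.3
tool_pos: [0.6604, -0.1448, 0.1438]
tcp_rot: [-0.707, 0.707, -0.001, 0.001]
force: [0.1, -0.1, -0.1]
width: 0.396
```

{"api": "servo_tool", "payload": {"targets": [{"xyz": [-10,13,0],"claw": 26,"rot": [0,0,0]},{"xyz": [-19,25,0],"claw": 26,"rot": [0,0,0]},{"xyz": [-22,30,0],"claw": 26,"rot": [0,0,0]},{"xyz": [-23,31,0],"claw": 26,"rot": [0,0,0]},{"xyz": [-23,31,0],"claw": 26,"rot": [0,0,0]}]}}

```text
time_s: 24.8
tool_pos: [0.5284, -0.047, 0.1413]
tcp_rot: [-0.707, 0.707, 0.0, -0.0]
force: [0.1, 1.0, -0.4]
width: 0.392
```

{"api": "servo_tool", "payload": {"targets": [{"xyz": [-22,30,0],"claw": 26,"rot": [0,0,0]},{"xyz": [-21,27,0],"claw": 26,"rot": [0,0,0]},{"xyz": [-14,18.5,0],"claw": 26,"rot": [0,0,0]},{"xyz": [-7.5,10,0],"claw": 26,"rot": [0,0,0]},{"xyz": [0,0,0],"claw": 26,"rot": [0,0,0]}]}}

```text
time_s: 25.3
tool_pos: [0.4436, 0.0176, 0.1419]
tcp_rot: [0.708, -0.707, 0.0, -0.001]
force: [-0.1, 0.7, -1.8]
width: 0.396
```

{"api": "servo_tool", "payload": {"targets": [{"xyz": [0,0,0],"claw": 26,"rot": [0,0,0]},{"xyz": [0,0,0],"claw": 26,"rot": [0,0,0]}]}}

```text
time_s: 25.5
tool_pos: [0.445, 0.0167, 0.1415]
tcp_rot: [-0.707, 0.707, -0.0, -0.0]
force: [0.1, 0.2, -1.8]
width: 0.392
```

```bash
python3 - <<'E'
from h import *
plan([.4441,.0168,.053],-np.pi/2,1)
E
```

```text
total rot -0.001 t 25.5 pos [0.445  0.0167 0.1415] yaw -1.572
[np.float64(-0.1), np.float64(0.9), np.float64(88.5)] -0.001
```

{"api": "servo_tool", "payload": {"targets": [{"xyz": [0,0.8,10],"claw": 26,"rot": [0,0,0]},{"xyz": [0,0,25],"claw": 26,"rot": [0,0,0]},{"xyz": [0,0,25],"claw": 26,"rot": [0,0,0]},{"xyz": [0,0,18],"claw": 26,"rot": [0,0,0]},{"xyz": [0,0,8],"claw": 26,"rot": [0,0,0]}]}}

```text
time_s: 26.0
tool_pos: [0.4424, 0.0159, 0.0531]
tcp_rot: [-0.707, 0.708, 0.001, -0.002]
force: [0.2, -0.4, -0.1]
width: 0.397
```

{"api": "servo_tool", "payload": {"targets": [{"xyz": [0,0,2],"claw": 26,"rot": [0,0,0]},{"xyz": [0,0,0],"claw": 26,"rot": [0,0,0]},{"xyz": [0,0,1],"claw": 26,"rot": [0,0,0]},{"xyz": [0,0,1],"claw": 26,"rot": [0,0,0]},{"xyz": [0,0,0],"claw": 26,"rot": [0,0,0]}]}}

```text
time_s: 26.5
tool_pos: [0.4437, 0.0171, 0.0519]
tcp_rot: [-0.707, 0.707, -0.0, 0.001]
force: [-0.4, -0.6, -0.3]
width: 0.397
```

{"api": "servo_tool", "payload": {"targets": [{"xyz": [0,0,0.6],"claw": 26,"rot": [0,0,0]},{"xyz": [0,0,0],"claw": 26,"rot": [0,0,0]},{"xyz": [0,0,0],"claw": 26,"rot": [0,0,0]}]}}

```text
time_s: 26.8
tool_pos: [0.4435, 0.017, 0.051]
tcp_rot: [-0.707, 0.707, -0.0, 0.0]
force: [-1.2, 1.1, -0.8]
width: 0.392
```

{"api": "servo_tool", "payload": {"targets": [{"xyz": [0,0,1],"claw": 26,"rot": [0,0,0]},{"xyz": [0,0,0.8],"claw": 26,"rot": [0,0,0]},{"xyz": [0,0,0],"claw": 26,"rot": [0,0,0]},{"xyz": [0,0,0],"claw": 26,"rot": [0,0,0]}]}}

```text
time_s: 27.2
tool_pos: [0.4434, 0.0169, 0.049]
tcp_rot: [-0.707, 0.707, 0.0, -0.0]
force: [0.5, -0.8, -0.7]
width: 0.389
```

{"api": "servo_tool", "payload": {"targets": [{"xyz": [0,0,0.8],"claw": 26,"rot": [0,0,0]},{"xyz": [0,0,0],"claw": 26,"rot": [0,0,0]},{"xyz": [0,0,0],"claw": 26,"rot": [0,0,0]}]}}

```text
time_s: 27.5
tool_pos: [0.4435, 0.0169, 0.0483]
tcp_rot: [-0.707, 0.707, 0.0, -0.0]
force: [0.1, 0.8, -1.1]
width: 0.396
```

{"api": "servo_tool", "payload": {"targets": [{"xyz": [0,0,0.7],"claw": 26,"rot": [0,0,0]},{"xyz": [0,0,0],"claw": 26,"rot": [0,0,0]},{"xyz": [0,0,0],"claw": 26,"rot": [0,0,0]}]}}

```text
time_s: 27.8
tool_pos: [0.4435, 0.0169, 0.0476]
tcp_rot: [-0.707, 0.707, -0.0, 0.0]
force: [0.1, -0.1, -0.8]
width: 0.394
```

{"api": "servo_tool", "payload": {"targets": [{"xyz": [0,0,0.6],"claw": 26,"rot": [0,0,0]},{"xyz": [0,0,0],"claw": 26,"rot": [0,0,0]},{"xyz": [0,0,0],"claw": 26,"rot": [0,0,0]}]}}

```text
time_s: 28.1
tool_pos: [0.4435, 0.0169, 0.0475]
tcp_rot: [-0.707, 0.707, -0.0, 0.0]
force: [-3.3, 0.3, 8.9]
width: 0.394
```

Contact. Releasing, backing off upward and checking.

{"api": "servo_tool", "payload": {"targets": [{"xyz": [0,0,0],"claw": 36,"rot": [0,0,0]},{"xyz": [0,0,0],"claw": 41,"rot": [0,0,0]},{"xyz": [0,0,0],"claw": 52,"rot": [0,0,0]},{"xyz": [0,0,0],"claw": 68,"rot": [0,0,0]},{"xyz": [0,0,0],"claw": 87,"rot": [0,0,0]}]}}

```text
time_s: 28.6
tool_pos: [0.4435, 0.0169, 0.0469]
tcp_rot: [-0.707, 0.707, 0.0, -0.0]
force: [0.3, -0.1, -0.1]
width: 0.678
```

{"api": "servo_tool", "payload": {"targets": [{"xyz": [0,0,0],"claw": 87,"rot": [0,0,0]},{"xyz": [0,0,-15],"claw": 87,"rot": [0,0,0]},{"xyz": [0,0,-40],"claw": 87,"rot": [0,0,0]},{"xyz": [0,0,-45],"claw": 87,"rot": [0,0,0]},{"xyz": [0,0,-40],"claw": 87,"rot": [0,0,0]}]}}

```text
time_s: 29.1
tool_pos: [0.4433, 0.0168, 0.189]
tcp_rot: [-0.707, 0.707, -0.0, 0.0]
force: [1.2, 1.1, -0.5]
width: 0.991
```

{"api": "servo_tool", "payload": {"targets": [{"xyz": [-20,0,-15],"claw": 87,"rot": [0,0,0]},{"xyz": [-40,-10,0],"claw": 87,"rot": [0,0,0]},{"xyz": [-45,-10,0],"claw": 87,"rot": [0,0,0]},{"xyz": [-40,-10,0],"claw": 87,"rot": [0,0,0]},{"xyz": [-15,0,0],"claw": 87,"rot": [0,0,0]}]}}

```text
time_s: 29.6
tool_pos: [0.4744, 0.18, 0.2018]
tcp_rot: [0.708, -0.707, 0.0, -0.0]
force: [-0.5, -1.0, 0.6]
width: 0.993
```

```bash
python3 - <<'E'
from h import *
im=vision.grab_frame("top")[:,:,::-1]; a=im[265:365,190:430]
b=vision.grab_frame("scene")[110:235,150:390,::-1]
cv2.imwrite("pics/f.png",np.vstack([a,b]).repeat(2,0).repeat(2,1))
print(bot.get_obs()["tool_pos"])
E
```

```text
[0.4734427  0.1785333  0.20140858]
```

View pics/f.png

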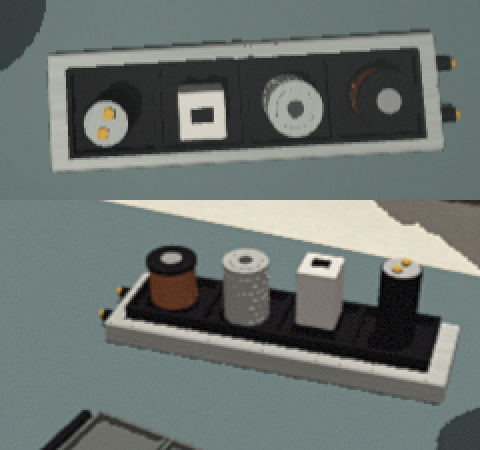

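```bash
python3 - <<'E'
from h import *
cal=vision.get_calibration("top")
for n,p,z,b in [("coil",(385,315),.073,(.4617,-.187)),("hs",(338,319),.083,(.4561,-.1189)),("relay",(291.5,322),.092,(.4501,-.051)),("cap",(242.5,327),.102,(.4441,.0168))]:
    print(n,(cast(cal,[p],z)[0,:2]-b).round(4))
bot.job_done()
E
```

```text
coil [ 0.0009 -0.0022]
hs [-0.0001 -0.0005]
relay [ 0.0007 -0.0013]
cap [-0.001  -0.0004]
the job is handed in; nothing more can be done
```

I moved all four components into the rack in reverse order and handed the job in at about 30 s of robot time. From the rack's right end to its left, the bays now hold the coil, heat-sink, relay and capacitor. Each was lowered in small steps until light contact (4–9 N at the tool) and then released. The red look-alike was not touched.

The last top and scene pictures show all four upright in their bays, with the gripper well clear. Measured from the top view, each sits within about 2.5 mm of its bay centre. No check failed. The only slip was on the way to the heat-sink, when a few move rows were clipped at the 50 mm limit; I corrected that before descending.

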